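Load a row of abrasive wheels into the magazine and bolt it shut

ROBOT

A 6-joint arm with a two-finger parallel gripper is mounted at the origin on a cart in front of the work surface, level with it; the furniture and walls round the work are solid. World frame = base frame: x ahead of the robot, y to its left, z up, the work surface at z = 0. Lengths are in m, angles in degrees, forces in N, time in s.
With the tool pointing down it reaches from about 0.375 to 0.975 m from the base axis. Payload 3.8 kg.
Tool frame: the origin (TCP) lies midway between the tips of the shut fingers; the grasp point (between the pads) lies 19 mm behind it; z points along the fingers, y is the line along which they close (so a half turn about z gives the same grasp; the last joint's range is limited). The gripper opens to 85 mm and grips with 20 to 120 N. Pads are 22 mm wide; open, the fingers measure 114 mm over their backs; the gripper's body (76 mm by 85 mm) begins 54 mm behind the grasp point. The pads swing forward as they close: fully open they stand 13 mm farther back than shut.
Start: joints at [-72.13, 15.12, 91.902, -0, 72.978, -2.114], TCP at [0.231, -0.634, 0.231] pointing down, gripper open.
Joint ranges: [-150.88, 150.88], [-54.13, 125.18], [17.81, 147.31], [-75.09, 255.09], [0, 152.58], [-146.25, 146.25]. Speed limits (degrees/s): [147.25, 147.25, 180, 180, 180, 180].

INTERFACE

Orientations are given as a 3x3 rotation matrix whose columns are the frame's x, y, z axes.
In Python, from workcell import r, imaging, finish_job gives the robot as it stands.
- The arm moves only by the shell command python3 -m handwheel 'ROWS' [FORCE]. ROWS is JSON, a list of rows, each an object of numbers: "dx", "dy", "dz": the shift along the world's x, y, z each as a share of 0.2 m, from -1 to 1; "ax", "ay", "az": the turn, a rotation vector about the world's x, y, z each as a share of pi rad, from -1 to 1; "fingers": the gripper's target within -1 to 1 (shut at 1, half-way at 0, fully open at -1). A call has exactly 10 rows; each row is the pose to reach, as a shift and turn from the pose commanded when the call began, turning the shorter way round; what a row does not reach only later rows make up. A row lasts 1/12 s, in which the tool goes at most 41.7 mm and 7.16 degrees, less where a joint would pass 70% of its speed; a pose out of reach is approached as far as the arm can. A call with a number of a shift or a turn outside -1 to 1 is refused whole. A call with a gripper value outside its range is refused whole. The fingers move at their own pace and stop on an object; FORCE is the grip in N (left out, the last holds). Time passes only in rows, so rows that repeat a pose let the fingers close, or fill a call up. It gives the time, the measured TCP pose, the force, the opening and the grip force at its end, in the units of the state.
- r.read_state(): the state, without advancing time (a new reading comes with each control period).
- imaging.camera(name): name is "scene" or "top" or "wrist"; returns the picture (480x640x3 uint8, red, green, blue); there is no depth.
- imaging.camera_model(name): a dict with "fovy" (degrees; the focal length in pixels is half the picture's height over the tangent of half this angle, whatever the lens; pixels are square), "cx", "cy" (the principal point, pixels), "k1" (the pictures are not rectified: a ray, as slopes to the right and down, at radius r is drawn at 1 + k1 r^2 times it, then the intrinsics apply), "camera_from_world" (4x4, takes a point from world to camera coordinates). Camera axes: x right, y down, z forward; pixel columns grow to the right and rows downward; lengths in m; the calibration is good to about 2 mm. A picture is of the moment at which its call begins: read the wrist's pose just before it. camera_model takes no time and is no camera call; for the wrist camera it gives the pose at the moment of the call.
- finish_job(): hands the job in; it is judged then, once.
The state is a dict: "time_s": time; "joints": joint angles; "qd": joint speeds; "effort": joint torques, N m; "ee_pos": TCP position; "tcp_rot": TCP orientation; "contact_force": force on the tool from outside, world axes, zero at the start; "torque": the same for the moment, N m; "width": opening from 0.0 (shut) to 1.0 (fully open); "grip_force": force on a finger pad.
Only numpy, scipy, OpenCV 4.12 (cv2) and the standard library are available. Lean on these libraries where they do the work, as an engineer would, in place of code of your own. Each camera call takes 0.05 s, during which the arm holds its last target. There are 200 camera calls.

TASK

Push the three abrasive wheels as one closed, straight row into the magazine by the rearmost wheel until the blue follower is fully home against the end block, and press the row home there firmly but gently for a moment: about 10 N, never above 20 N. Then slide the red-knobbed bolt fully across behind the last wheel so that the row cannot come out. Keep the wheels together and flat on the plate, and leave the other things on the bench alone.

Things in the scene. Friction and masses are not known exactly. Their poses are not given: they have to be found in the camera images.
- magazine: fixed wheel magazine: aluminium plate 400 x 116 x 5 mm, two smooth grey rails 16 mm high on it, a wing on the left for the bolt. Origin: underside of the plate, on the lane's centre line, level with the far side of the bolt; +x along the lane into the magazine (away from the robot), +y left, z up. Plate from x = -200 to +200 mm; the wheels slide on its top, 5 mm above the bench
- channel_mouth (a point): point on the lane's centre line on top of the plate, magazine x = +9 mm: here the lane narrows to a channel 55 mm wide that runs to the end block's face at x = +167.5 mm. In front of it the lane is 58 mm wide, and from x = -13 a funnel widens to 90 mm at x = -77 mm. Before that nothing guides the wheels, and a row pushed there carelessly buckles sideways
- wheel_head: front wheel of the row: grey abrasive wheel lying flat, 51.6 mm diameter, 13 mm thick, about 60 g; origin at the centre of its underside. It starts just inside the funnel
- wheel_mid: middle wheel of the row: brown abrasive wheel, 51.6 mm diameter, 13 mm thick, about 60 g; origin at the centre of its underside. It starts on the open plate, a few mm behind the front wheel and up to 6 mm off the lane's centre line
- wheel_tail: rearmost wheel of the row: tan abrasive wheel, 49.6 mm diameter, 13 mm thick, about 60 g; origin at the centre of its underside; at the start up to 9 mm off the lane's centre line; it is the one to push
- follower (a joint): slide of the blue follower block in the channel, in m: 0 is nearest the mouth, 0.060 is fully home against the end block, a hard stop. A brake holds it wherever it is; about 2 N moves it, and with the wheels rubbing on the rails the row takes some 4 to 12 N. It starts somewhere from 0 to 0.03
- follower_face (a point): centre of the follower's front face (49 mm wide), which the front wheel meets; at magazine x = 95.5 mm plus the joint value, so 155.5 mm when home. The three wheels measure 152.8 mm together, so the last one then clears the bolt by about 2.5 mm
- bolt (a joint): slide of the steel bolt across the mouth, in m: 0 open (clear of the channel, on its left), 0.045 fully shut; it shuts toward the magazine's -y. Stays where it is left; about 1.5 N moves it. Starts from 0 to 0.01. The bar fills magazine x = -8 to 0 mm, 3 to 11 mm above the plate, and runs into a wheel that is not home
- bolt_knob (a point): middle of the bolt's red knob, an upright round grip of 18 mm diameter and 22 mm height, 39 mm above the bench; 98 mm to the left of the lane's centre line when the bolt is open, 53 mm when shut. Can be pinched from above or pushed
- dropper: brown dropper bottle with black cap, 33 mm diameter, 102 mm high, loose bystander left of the row; origin at the centre of its underside
- stone: grey refacing stone with red mark, 32 x 72 x 22 mm, loose bystander right of the magazine's far part; origin at the centre of its underside
- watch: white stopwatch, 65 x 58 x 14 mm, loose bystander near the front edge, right of the row; origin at the centre of its underside
Things that resemble listed ones, but are neither listed nor needed, are in the scene too. What is shaped like the wheel_mid but purple is not meant. Leave any green look-alike of the wheel_head alone.

How it is judged (in metres and radians):
On the way, in this order (a step that is already met when the one before it is completed fails the run):
1. the row is pressed home: the follower within 1.5 mm of its stop while the gripper presses the last wheel with more than 7 N (value of joint follower above 0.0585 m and contact force between the fingers and wheel_tail above 7 N), for 0.2 s.
2. the bolt is shut behind the row (value of joint bolt above 0.041 m), for 0.2 s.
At the end, for the whole second after the job is handed in: All three wheels lie flat in the channel in a closed row, centres at least 22, 72 and 123 mm past the magazine's origin along the lane, the follower within 3 mm of its stop, the bolt at 41 mm or more of its 45 mm travel, everything at rest (value of joint follower above 0.057 m and value of joint bolt above 0.041 m and x of wheel_tail in the frame of magazine above 0.022 m and x of wheel_mid in the frame of magazine above 0.072 m and x of wheel_head in the frame of magazine above 0.123 m and height (world z) of each of wheel_head, wheel_mid, wheel_tail below 0.008 m and linear speed of each of wheel_tail, wheel_head below 0.01 m/s); the robot touches nothing.
It fails at once if the last wheel is pressed with more than 20 N (contact force between the fingers and wheel_tail above 20 N).
It fails at once if the row bursts or is taken apart: neighbouring wheels' centres more than 70 mm apart (distance between wheel_head and wheel_mid above 0.07 m or distance between wheel_mid and wheel_tail above 0.07 m).
It fails at once if a wheel is lifted or tipped: its underside more than 12 mm over the plate or more than 0.4 rad from flat (height (world z) of any of wheel_head, wheel_mid, wheel_tail above 0.017 m or angle between any of wheel_head, wheel_mid, wheel_tail's own z axis and vertical above 0.4 rad).
It fails at once if a bystander is moved more than 15 mm (distance of any of dropper, stone, watch from where it was at the start of the episode above 0.015 m).
It also fails if it takes over 72 s, if anything falls off the work surface, if the arm or the gripper's body presses on something with over 40 N, if the wrist force passes 120 N, or if a joint passes its speed limit or range.

## Working session

There is one attempt and no reset: what is moved stays moved. The work goes in short steps, Python scripts to look and compute and a shell command to move; the robot and the scene stay as the last step left them, time stands still between calls to the robot, and variables do not carry over. Pictures are saved under pics/ and viewed, at most 13 in all, crops included, and the job is handed in when it is done.

```bash
mkdir -p pics; ls
python3 - <<'E'
from workcell import r, imaging
import cv2,json
for n in ("scene","top"):
    im=imaging.camera(n); cv2.imwrite(f"pics/{n}0.png",im[:,:,::-1])
    print(n,imaging.camera_model(n))
s=r.read_state();print(s)
E
```

```text
pics
scene {'fovy': 56.379866945063334, 'cx': 327.4573523227034, 'cy': 242.84774349671838, 'k1': -0.03412416336714591, 'camera_from_world': array([[ 0.81676722, -0.57666922,  0.01854494, -0.48851299],
       [-0.4158717 , -0.61069207, -0.67387382,  0.30163809],
       [ 0.39992754,  0.54268573, -0.73861368,  0.6230389 ],
       [ 0.        ,  0.        ,  0.        ,  1.        ]])}
top {'fovy': 51.60145521626143, 'cx': 321.0213461301843, 'cy': 240.3499246521871, 'k1': -0.07856098530776759, 'camera_from_world': array([[-0.00315229, -0.99998648, -0.00413548,  0.04019663],
       [-0.99352786,  0.00360144, -0.11353157,  0.58912657],
       [ 0.11354493,  0.00375083, -0.99352578,  0.99614073],
       [ 0.        ,  0.        ,  0.        ,  1.        ]])}
{'time_s': 0.1, 'joints': array([-7.21295159e+01,  1.51641616e+01,  9.19729113e+01,  6.92560028e-04,
        7.29786980e+01, -2.11384555e+00]), 'qd': array([-0.05813244, -0.08854222, -0.11263641,  0.06722069, -0.0184062 ,
        0.02000682]), 'effort': array([ 3.67939110e-04, -5.16706967e+01, -3.68590879e+01,  1.48413537e-06,
        6.31009490e-03, -8.02555803e-06]), 'ee_pos': array([ 0.23049322, -0.63372377,  0.23009942]), 'tcp_rot': array([[ 9.39787368e-01,  3.41759174e-01, -6.09048705e-04],
       [ 3.41759706e-01, -9.39785397e-01,  1.92664215e-03],
       [ 8.60725512e-05, -2.01878226e-03, -9.99997959e-01]]), 'contact_force': array([ 0.51795912,  0.05360603, -0.42706132]), 'torque': array([ 0.00227991,  0.01890745, -0.03273617]), 'grip_force': 0.0, 'width': 0.9992459360053689}
```

View pics/top0.png

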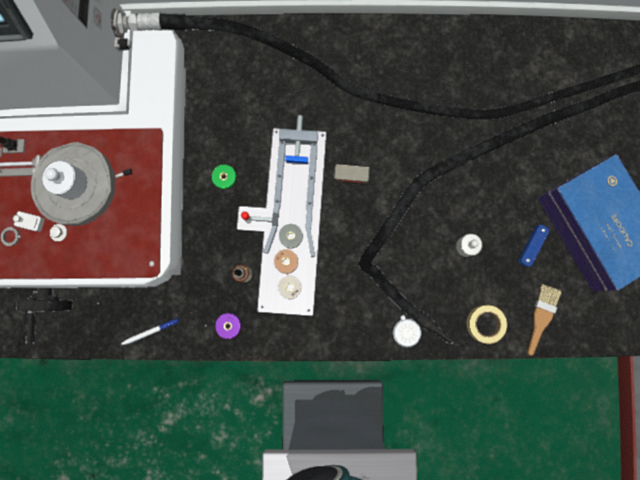

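View pics/scene0.png

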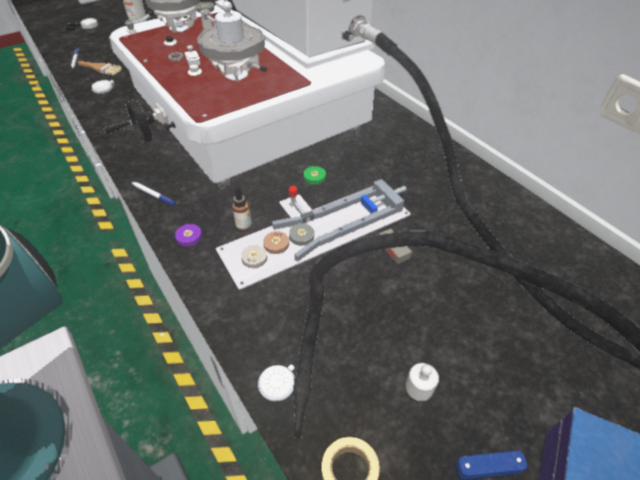

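The top view shows the magazine's corners near (275,128), (326,132), (312,316) and (258,311). The grey, brown and tan wheels are at (290,236), (287,261) and (290,287), the knob at (245,216) and the follower at (297,160). The dropper is at (241,272) and the hose lies to the right, clear of the magazine. The scene view agrees.

```bash
cat > h.py <<'E'
import numpy as np, cv2
from workcell import r, imaging
def ray(m,uv):
    f=240/np.tan(np.radians(m["fovy"]/2)); d=np.array([(uv[0]-m["cx"])/f,(uv[1]-m["cy"])/f]); s=d.copy()
    for _ in range(20): s=d/(1+m["k1"]*(s@s))
    T=m["camera_from_world"]; R=T[:3,:3]
    return -R.T@T[:3,3], R.T@np.array([s[0],s[1],1])
def onz(m,uv,z):
    o,d=ray(m,uv); return o+d*(z-o[2])/d[2]
def blob(mask,roi,n=1):
    x0,y0,x1,y1=roi; k=np.zeros(mask.shape,np.uint8); k[y0:y1,x0:x1]=mask[y0:y1,x0:x1]
    c,_=cv2.findContours(k.astype(np.uint8),cv2.RETR_EXTERNAL,cv2.CHAIN_APPROX_NONE)
    return sorted(c,key=cv2.contourArea)[::-1][:n]
E
python3 - <<'E'
from h import *
im=cv2.imread("pics/top0.png"); m=imaging.camera_model("top")
hsv=cv2.cvtColor(im,cv2.COLOR_BGR2HSV); H,S,V=[hsv[...,i].astype(int) for i in range(3)]
cs=blob((V>190)&(S<30),(225,115,340,325)); c=cs[0]
# plate incl. rails: near side edges, fit lines
P=c[:,0,:].astype(float)
far=blob((V>90)&(S<60),(225,115,340,325))[0][:,0,:].astype(float)
W=np.array([onz(m,p,.005)[:2] for p in far])
def line(sel):
    vx,vy,x,y=cv2.fitLine(W[sel].astype(np.float32),cv2.DIST_HUBER,0,1e-5,1e-5).ravel(); return np.array([x,y]),np.array([vx,vy])*np.sign(vx)
u=far
L=line((u[:,1]>250)&(u[:,1]<300)&(u[:,0]<285)); R=line((u[:,1]>150)&(u[:,1]<300)&(u[:,0]>300))
print("left",L,"right",R,np.degrees(np.arctan2(R[1][1],R[1][0])))
a=R[1]; n=np.array([-a[1],a[0]]); print("width",(L[0]-R[0])@n)
t=W@a; nn=(W-R[0])@n; s=(nn>10e-3)&(nn<100e-3)
print("along near/far",np.percentile(t[s],[0,2]),np.percentile(t[s],[98,100]))
mid0=R[0]+n*.058; near=t[s].min()
O=mid0+a*(near+.2-mid0@a); print("origin est",O)
def rep(name,uv,z):
    p=onz(m,uv,z)[:2]; print(name,np.round(uv,1),np.round(p,4),"mag",np.round([(p-O)@a,(p-O)@n],4))
def cen(mask,roi,z,name):
    c=blob(mask,roi)[0]; (x,y),rr=cv2.minEnclosingCircle(c); M=cv2.moments(c); rep(name+" r%.1f"%rr,((x,y)),z); 
    if M["m00"]: rep(name+" cen",(M["m10"]/M["m00"],M["m01"]/M["m00"]),z)
cen((S>60)&(H<25),(265,245,310,274),.018,"mid")
cen((V<215)&(S>20),(270,274,312,304),.018,"tail")
cen((V<170),(281,224,301,248),.018,"head")
cen((S>150)&((H<8)|(H>172)),(232,205,256,228),.05,"knob")
cen((S>150)&(H>100)&(H<130),(280,150,312,170),.02,"follower")
E
```

```text
left (array([0.5191519 , 0.16829112], dtype=float32), array([ 0.99740785, -0.07195508], dtype=float32)) right (array([0.6316795, 0.0415972], dtype=float32), array([ 0.9971954, -0.0748414], dtype=float32)) -4.292109
width 0.11791688
along near/far [0.42726243 0.42742019] [0.86236928 0.86269537]
origin est [0.63648672 0.09939953]
mid r11.8 [285.6 261.1] [0.5475 0.1127] mag [-0.0897  0.0066]
mid cen [285.7 261. ] [0.5477 0.1124] mag [-0.0895  0.0063]
tail r5.9 [295.4 291.6] [0.4837 0.092 ] mag [-0.1518 -0.0188]
tail cen [294.8 292.6] [0.4818 0.0932] mag [-0.1538 -0.0178]
head r11.9 [290.8 235.8] [0.6009 0.102 ] mag [-0.0356 -0.0001]
head cen [290.5 235.7] [0.6011 0.1025] mag [-0.0355  0.0005]
knob r3.8 [244.5 215.5] [0.6394 0.1955] mag [-0.0042  0.096 ]
knob cen [244.7 215.4] [0.6396 0.195 ] mag [-0.0041  0.0956]
follower r10.4 [296. 159.] [0.7669 0.0914] mag [0.1306 0.0018]
follower cen [296.1 159. ] [0.7668 0.0911] mag [0.1306 0.0015]
```

```bash
M='python3 -m handwheel'
R='x'
python3 -m handwheel '[{"dx":0.04,"dy":0.093},{"dx":0.08,"dy":0.186},{"dx":0.12,"dy":0.28},{"dx":0.16,"dy":0.37},{"dx":0.2,"dy":0.465,"az":-0.015},{"dx":0.24,"dy":0.56,"az":-0.03},{"dx":0.28,"dy":0.65,"az":-0.04},{"dx":0.32,"dy":0.74,"az":-0.05},{"dx":0.36,"dy":0.84,"az":-0.06},{"dx":0.4,"dy":0.93,"az":-0.067}]'
python3 -m handwheel '[{"dx":0.04,"dy":0.093},{"dx":0.08,"dy":0.186},{"dx":0.12,"dy":0.28},{"dx":0.16,"dy":0.37},{"dx":0.2,"dy":0.465,"az":-0.015},{"dx":0.24,"dy":0.56,"az":-0.03},{"dx":0.28,"dy":0.65,"az":-0.04},{"dx":0.32,"dy":0.74,"az":-0.05},{"dx":0.36,"dy":0.84,"az":-0.06},{"dx":0.4,"dy":0.93,"az":-0.067}]'
python3 -m handwheel '[{"dx":0.04,"dy":0.093},{"dx":0.08,"dy":0.186},{"dx":0.12,"dy":0.28},{"dx":0.16,"dy":0.37},{"dx":0.2,"dy":0.465},{"dx":0.24,"dy":0.56},{"dx":0.28,"dy":0.65},{"dx":0.32,"dy":0.74},{"dx":0.36,"dy":0.84},{"dx":0.4,"dy":0.93}]'
python3 -m handwheel '[{"dx":0.03,"dy":0.093},{"dx":0.06,"dy":0.186},{"dx":0.09,"dy":0.28},{"dx":0.12,"dy":0.37},{"dx":0.15,"dy":0.465},{"dx":0.18,"dy":0.56},{"dx":0.21,"dy":0.65},{"dx":0.24,"dy":0.74},{"dx":0.27,"dy":0.84},{"dx":0.3,"dy":0.93}]'
python3 - <<'E'
from h import *
s=r.read_state();m=imaging.camera_model("wrist");im=imaging.camera("wrist");cv2.imwrite("pics/w1.png",im[:,:,::-1]);np.savez("w1.npz",**{k:v for k,v in m.items()})
print(s["ee_pos"],s["tcp_rot"].round(3).tolist(),s["time_s"],s["contact_force"]);print(m)
E
```

```text
[ 0.23049322 -0.63372377  0.23009942] [[0.94, 0.342, -0.001], [0.342, -0.94, 0.002], [0.0, -0.002, -1.0]] 0.1 [ 0.51795912  0.05360603 -0.42706132]
{'fovy': 71.95080829157888, 'cx': 323.6535806657148, 'cy': 243.6052574044714, 'k1': -0.00240204925765211, 'camera_from_world': array([[ 0.34152241, -0.93987155, -0.0019782 , -0.67428915],
       [-0.90775229, -0.33039527,  0.25850483, -0.03402046],
       [-0.24361492, -0.08648948, -0.96600794,  0.37922276],
       [ 0.        ,  0.        ,  0.        ,  1.        ]])}invalid input
invalid input
invalid input
invalid input
```

View pics/w1.png

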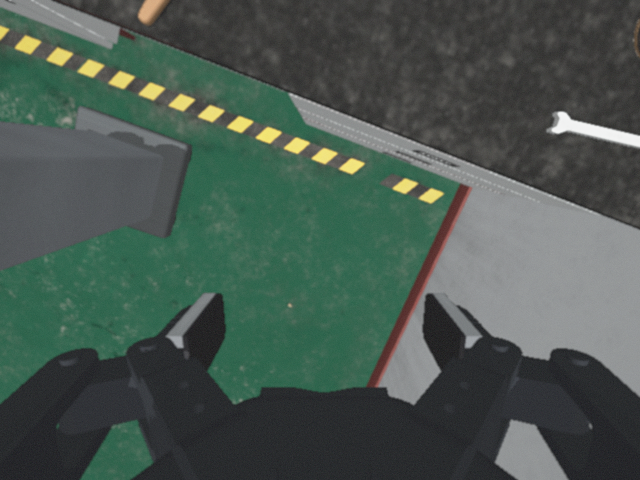

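The calls were refused: the arm hasn't moved, and the wrist picture shows only the floor and the fingers at the bottom. The rows probably need all seven keys.

```bash
python3 -m handwheel '[{"dx":0.04,"dy":0.093,"dz":0,"ax":0,"ay":0,"az":0,"fingers":-1},{"dx":0.08,"dy":0.186,"dz":0,"ax":0,"ay":0,"az":0,"fingers":-1},{"dx":0.12,"dy":0.28,"dz":0,"ax":0,"ay":0,"az":0,"fingers":-1},{"dx":0.16,"dy":0.37,"dz":0,"ax":0,"ay":0,"az":-0.01,"fingers":-1},{"dx":0.2,"dy":0.465,"dz":0,"ax":0,"ay":0,"az":-0.02,"fingers":-1},{"dx":0.24,"dy":0.56,"dz":0,"ax":0,"ay":0,"az":-0.03,"fingers":-1},{"dx":0.28,"dy":0.65,"dz":0,"ax":0,"ay":0,"az":-0.04,"fingers":-1},{"dx":0.32,"dy":0.74,"dz":0,"ax":0,"ay":0,"az":-0.05,"fingers":-1},{"dx":0.36,"dy":0.84,"dz":0,"ax":0,"ay":0,"az":-0.06,"fingers":-1},{"dx":0.4,"dy":0.93,"dz":0,"ax":0,"ay":0,"az":-0.067,"fingers":-1}]'
```

```text
time_s: 0.98
ee_pos: [0.3108, -0.447, 0.2309]
tcp_rot: [[0.991, 0.136, -0.0], [0.136, -0.991, 0.001], [-0.0, -0.001, -1.0]]
contact_force: [0.3, -0.1, 0.6]
width: 1.001
grip_force: 0.0
```

```bash
python3 -m handwheel '[{"dx":0.04,"dy":0.093,"dz":0,"ax":0,"ay":0,"az":0,"fingers":-1},{"dx":0.08,"dy":0.186,"dz":0,"ax":0,"ay":0,"az":0,"fingers":-1},{"dx":0.12,"dy":0.28,"dz":0,"ax":0,"ay":0,"az":0,"fingers":-1},{"dx":0.16,"dy":0.37,"dz":0,"ax":0,"ay":0,"az":-0.01,"fingers":-1},{"dx":0.2,"dy":0.465,"dz":0,"ax":0,"ay":0,"az":-0.02,"fingers":-1},{"dx":0.24,"dy":0.56,"dz":0,"ax":0,"ay":0,"az":-0.03,"fingers":-1},{"dx":0.28,"dy":0.65,"dz":0,"ax":0,"ay":0,"az":-0.04,"fingers":-1},{"dx":0.32,"dy":0.74,"dz":0,"ax":0,"ay":0,"az":-0.05,"fingers":-1},{"dx":0.36,"dy":0.84,"dz":0,"ax":0,"ay":0,"az":-0.06,"fingers":-1},{"dx":0.4,"dy":0.93,"dz":0,"ax":0,"ay":0,"az":-0.067,"fingers":-1}]'
python3 -m handwheel '[{"dx":0.04,"dy":0.093,"dz":0,"ax":0,"ay":0,"az":0,"fingers":-1},{"dx":0.08,"dy":0.186,"dz":0,"ax":0,"ay":0,"az":0,"fingers":-1},{"dx":0.12,"dy":0.28,"dz":0,"ax":0,"ay":0,"az":0,"fingers":-1},{"dx":0.16,"dy":0.37,"dz":0,"ax":0,"ay":0,"az":0,"fingers":-1},{"dx":0.2,"dy":0.465,"dz":0,"ax":0,"ay":0,"az":0,"fingers":-1},{"dx":0.24,"dy":0.56,"dz":0,"ax":0,"ay":0,"az":0,"fingers":-1},{"dx":0.28,"dy":0.65,"dz":0,"ax":0,"ay":0,"az":0,"fingers":-1},{"dx":0.32,"dy":0.74,"dz":0,"ax":0,"ay":0,"az":0,"fingers":-1},{"dx":0.36,"dy":0.84,"dz":0,"ax":0,"ay":0,"az":0,"fingers":-1},{"dx":0.4,"dy":0.93,"dz":0,"ax":0,"ay":0,"az":0,"fingers":-1}]'
python3 -m handwheel '[{"dx":0.02,"dy":0.093,"dz":0,"ax":0,"ay":0,"az":0,"fingers":-1},{"dx":0.04,"dy":0.186,"dz":0,"ax":0,"ay":0,"az":0,"fingers":-1},{"dx":0.06,"dy":0.28,"dz":0,"ax":0,"ay":0,"az":0,"fingers":-1},{"dx":0.08,"dy":0.37,"dz":0,"ax":0,"ay":0,"az":0,"fingers":-1},{"dx":0.1,"dy":0.465,"dz":0,"ax":0,"ay":0,"az":0,"fingers":-1},{"dx":0.12,"dy":0.56,"dz":0,"ax":0,"ay":0,"az":0,"fingers":-1},{"dx":0.14,"dy":0.65,"dz":0,"ax":0,"ay":0,"az":0,"fingers":-1},{"dx":0.16,"dy":0.74,"dz":0,"ax":0,"ay":0,"az":0,"fingers":-1},{"dx":0.18,"dy":0.84,"dz":0,"ax":0,"ay":0,"az":0,"fingers":-1},{"dx":0.2,"dy":0.93,"dz":0,"ax":0,"ay":0,"az":0,"fingers":-1}]'
python3 - <<'E'
from h import *
s=r.read_state();m=imaging.camera_model("wrist");im=imaging.camera("wrist");cv2.imwrite("pics/w2.png",im[:,:,::-1]);np.savez("w2.npz",**m)
print(s["ee_pos"],s["tcp_rot"].round(3).tolist(),s["time_s"],s["contact_force"])
E
```

```text
time_s: 1.82
ee_pos: [0.3907, -0.2611, 0.231]
tcp_rot: [[0.997, -0.074, -0.0], [-0.074, -0.997, 0.0], [-0.0, -0.0, -1.0]]
contact_force: [0.2, 0.2, -0.4]
width: 0.995
grip_force: 0.0
time_s: 2.65
ee_pos: [0.4707, -0.0751, 0.231]
tcp_rot: [[0.997, -0.072, -0.0], [-0.072, -0.997, 0.0], [-0.0, -0.0, -1.0]]
contact_force: [-0.7, -1.1, -0.5]
width: 1.0
grip_force: 0.0
time_s: 3.48
ee_pos: [0.5105, 0.1107, 0.2309]
tcp_rot: [[0.997, -0.072, -0.001], [-0.072, -0.997, -0.0], [-0.001, 0.0, -1.0]]
contact_force: [0.8, -0.2, 0.5]
width: 1.0
grip_force: 0.0
[0.51048251 0.11070436 0.23094191] [[0.997, -0.072, -0.001], [-0.072, -0.997, -0.0], [-0.001, 0.0, -1.0]] 3.4833 [ 0.83578831 -0.15775675  0.48228736]
```

View pics/w2.png

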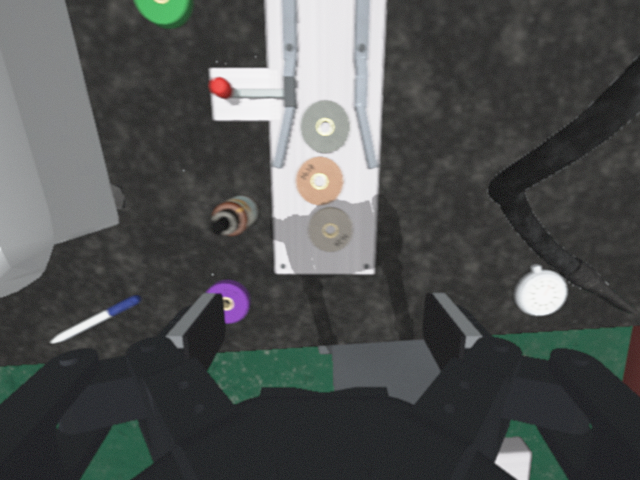

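The wrist view shows the row clearly: grey wheel (325,127), brown (319,181), tan (330,229) in shadow, red knob (220,88), and the plate's front corners (275,273) and (375,273).

Run:
```python
from h import *
im=cv2.imread("pics/w2.png"); m=dict(np.load("w2.npz")); g=cv2.medianBlur(cv2.cvtColor(im,cv2.COLOR_BGR2GRAY),3)
G=g.astype(int)
def edges(v):  # plate's side edges, dark bench -> plate
    row=G[v]; 
    l=next((u for u in range(262,300) if row[u]-row[u-2]>25 and row[u+2]>80),None)
    q=next((u for u in range(395,360,-1) if row[u]-row[u+2]>25 and row[u-2]>80),None)
    return l,q
E=[(v,)+edges(v) for v in range(170,262,3)]
Lp=np.array([onz(m,(l-1,v),.005)[:2] for v,l,q in E if l]); Rp=np.array([onz(m,(q+1,v),.005)[:2] for v,l,q in E if q])
def fit(P):
    vx,vy,x,y=cv2.fitLine(P.astype(np.float32),cv2.DIST_HUBER,0,1e-5,1e-5).ravel(); return np.array([x,y]),np.array([vx,vy])*np.sign(vx)
L=fit(Lp);R=fit(Rp)
for q in(L,R): print(q[0],np.degrees(np.arctan2(q[1][1],q[1][0])))
a=L[1]+R[1];a/=np.hypot(*a); n=np.array([-a[1],a[0]]); print("width",(L[0]-R[0])@n)
c=(L[0]+R[0])/2
# front edge
fr=[]
for u in range(285,370,4):
    col=G[:,u]; v=next((v for v in range(285,255,-1) if col[v]-col[v+2]>25),None)
    if v: fr.append(onz(m,(u,v+1),.005)[:2]@a)
O=c+a*(np.median(fr)+.2-c@a); print("O",O,"a",a,"yaw",np.degrees(np.arctan2(a[1],a[0])))
def rep(nm,uv,z):
    p=onz(m,uv,z)[:2]; print(nm,np.round(uv,1),p.round(4),"mag",((p-O)@a).round(4),((p-O)@n).round(4))
for nm,(x,y) in dict(head=(325,127),mid=(319,181),tail=(330,229)).items():
    k=g[y-34:y+34,x-34:x+34]; h=cv2.HoughCircles(k,cv2.HOUGH_GRADIENT,1,60,param1=60,param2=8,minRadius=21,maxRadius=28)
    rep(nm+" eye",(x,y),.018)
    if h is not None: print("r",h[0,0,2]); rep(nm,h[0,0,:2]+[x-34,y-34],.018)
rep("knob top",(219,87),.050)
# project known points back
rep("bar end",(289,93),.013)
np.savez("mag.npz",O=O,a=a,n=n)
```

```text
[0.5186549  0.16950557] -4.3252788
[0.49950355 0.04936752] -4.3495445
width 0.12124238
O [0.63753128 0.09969383] a [ 0.99713594 -0.07562983] yaw -4.337412
head eye [325 127] [0.6029 0.1022] mag -0.0347 -0.0002
r 25.2
head [324.5 125.5] [0.6044 0.1026] mag -0.0333 0.0003
mid eye [319 181] [0.5492 0.1124] mag -0.089 0.006
r 24.0
mid [319.5 181.5] [0.5486 0.1119] mag -0.0896 0.0054
tail eye [330 229] [0.4963 0.1042] mag -0.1412 -0.0062
r 22.9
tail [330.5 228.5] [0.4968 0.1036] mag -0.1406 -0.0067
knob top [219  87] [0.6415 0.1954] mag -0.0033 0.0958
bar end [289  93] [0.6383 0.136 ] mag -0.0019 0.0363
```

Both views agree on the magazine: origin about (0.637, 0.0995), yaw -4.33°. In magazine x, y (mm), head is at (-34, 0), mid at (-89, 6) and tail at (-141, -6). I'll centre mid and tail by caging them between loosely closed fingers, then push.

```bash
python3 -m handwheel '[{"dx":0.03,"dy":-0.004,"dz":-0.1,"ax":0,"ay":0,"az":0,"fingers":-1},{"dx":0.06,"dy":-0.008,"dz":-0.2,"ax":0,"ay":0,"az":-0.001,"fingers":-1},{"dx":0.09,"dy":-0.012,"dz":-0.3,"ax":0,"ay":0,"az":-0.001,"fingers":-1},{"dx":0.12,"dy":-0.016,"dz":-0.4,"ax":0,"ay":0,"az":-0.001,"fingers":-1},{"dx":0.154,"dy":-0.02,"dz":-0.5,"ax":0,"ay":0,"az":-0.001,"fingers":-1},{"dx":0.154,"dy":-0.02,"dz":-0.6,"ax":0,"ay":0,"az":-0.001,"fingers":-1},{"dx":0.154,"dy":-0.02,"dz":-0.7,"ax":0,"ay":0,"az":-0.001,"fingers":-1},{"dx":0.154,"dy":-0.02,"dz":-0.8,"ax":0,"ay":0,"az":-0.001,"fingers":-1},{"dx":0.154,"dy":-0.02,"dz":-0.9,"ax":0,"ay":0,"az":-0.001,"fingers":-1},{"dx":0.154,"dy":-0.02,"dz":-0.97,"ax":0,"ay":0,"az":-0.001,"fingers":-1}]'
python3 -m handwheel '[{"dx":0,"dy":0,"dz":-0.04,"ax":0,"ay":0,"az":0,"fingers":-1},{"dx":0,"dy":0,"dz":-0.08,"ax":0,"ay":0,"az":0,"fingers":-1},{"dx":0,"dy":0,"dz":-0.12,"ax":0,"ay":0,"az":0,"fingers":-1},{"dx":0,"dy":0,"dz":-0.15,"ax":0,"ay":0,"az":0,"fingers":-0.8},{"dx":0,"dy":0,"dz":-0.15,"ax":0,"ay":0,"az":0,"fingers":-0.65},{"dx":0,"dy":0,"dz":-0.15,"ax":0,"ay":0,"az":0,"fingers":-0.5},{"dx":0,"dy":0,"dz":-0.15,"ax":0,"ay":0,"az":0,"fingers":-0.4},{"dx":0,"dy":0,"dz":-0.15,"ax":0,"ay":0,"az":0,"fingers":-0.3},{"dx":0,"dy":0,"dz":-0.15,"ax":0,"ay":0,"az":0,"fingers":-0.27},{"dx":0,"dy":0,"dz":-0.15,"ax":0,"ay":0,"az":0,"fingers":-0.25}]' 20
```

```text
time_s: 4.37
ee_pos: [0.54, 0.1052, 0.0351]
tcp_rot: [[0.997, -0.075, -0.003], [-0.075, -0.997, -0.001], [-0.003, 0.001, -1.0]]
contact_force: [-0.1, -0.1, -0.2]
width: 1.004
grip_force: 0.0
time_s: 5.2
ee_pos: [0.5421, 0.1058, 0.0079]
tcp_rot: [[0.997, -0.075, 0.001], [-0.075, -0.997, 0.0], [0.001, -0.0, -1.0]]
contact_force: [0.3, 0.8, 0.9]
width: 0.624
grip_force: 0.3
```

```bash
python3 -m handwheel '[{"dx":0,"dy":0,"dz":0,"ax":0,"ay":0,"az":0,"fingers":-0.8},{"dx":0,"dy":0,"dz":0,"ax":0,"ay":0,"az":0,"fingers":-0.8},{"dx":0,"dy":0,"dz":0,"ax":0,"ay":0,"az":0,"fingers":-0.8},{"dx":0,"dy":0,"dz":0,"ax":0,"ay":0,"az":0,"fingers":-0.8},{"dx":-0.04,"dy":0.005,"dz":0,"ax":0,"ay":0,"az":0,"fingers":-0.8},{"dx":-0.08,"dy":0.01,"dz":0,"ax":0,"ay":0,"az":0,"fingers":-0.8},{"dx":-0.12,"dy":0.015,"dz":0,"ax":0,"ay":0,"az":0,"fingers":-0.8},{"dx":-0.16,"dy":0.02,"dz":0,"ax":0,"ay":0,"az":0,"fingers":-0.8},{"dx":-0.2,"dy":0.022,"dz":0,"ax":0,"ay":0,"az":0,"fingers":-0.8},{"dx":-0.225,"dy":0.022,"dz":0,"ax":0,"ay":0,"az":0,"fingers":-0.8}]'
python3 -m handwheel '[{"dx":0,"dy":0,"dz":0,"ax":0,"ay":0,"az":0,"fingers":-0.75},{"dx":0,"dy":0,"dz":0,"ax":0,"ay":0,"az":0,"fingers":-0.65},{"dx":0,"dy":0,"dz":0,"ax":0,"ay":0,"az":0,"fingers":-0.55},{"dx":0,"dy":0,"dz":0,"ax":0,"ay":0,"az":0,"fingers":-0.48},{"dx":0,"dy":0,"dz":0,"ax":0,"ay":0,"az":0,"fingers":-0.42},{"dx":0,"dy":0,"dz":0,"ax":0,"ay":0,"az":0,"fingers":-0.36},{"dx":0,"dy":0,"dz":0,"ax":0,"ay":0,"az":0,"fingers":-0.3},{"dx":0,"dy":0,"dz":0,"ax":0,"ay":0,"az":0,"fingers":-0.26},{"dx":0,"dy":0,"dz":0,"ax":0,"ay":0,"az":0,"fingers":-0.23},{"dx":0,"dy":0,"dz":0,"ax":0,"ay":0,"az":0,"fingers":-0.21}]'
```

```text
time_s: 6.03
ee_pos: [0.4947, 0.1101, 0.0071]
tcp_rot: [[0.997, -0.075, -0.001], [-0.075, -0.997, -0.0], [-0.001, 0.0, -1.0]]
contact_force: [0.2, 0.2, 0.6]
width: 0.9
grip_force: 0.0
time_s: 6.87
ee_pos: [0.4965, 0.11, 0.0072]
tcp_rot: [[0.997, -0.075, -0.0], [-0.075, -0.997, -0.0], [-0.0, 0.0, -1.0]]
contact_force: [0.0, -0.8, 0.8]
width: 0.607
grip_force: 0.2
```

```bash
python3 -m handwheel '[{"dx":0,"dy":0,"dz":0,"ax":0,"ay":0,"az":0,"fingers":-0.5},{"dx":0,"dy":0,"dz":0,"ax":0,"ay":0,"az":0,"fingers":-0.5},{"dx":0,"dy":0,"dz":0,"ax":0,"ay":0,"az":0,"fingers":-0.5},{"dx":-0.04,"dy":0.003,"dz":0,"ax":0,"ay":0,"az":0,"fingers":-0.5},{"dx":-0.08,"dy":0.006,"dz":0,"ax":0,"ay":0,"az":0,"fingers":-0.5},{"dx":-0.13,"dy":0.01,"dz":0.01,"ax":0,"ay":0,"az":0,"fingers":-0.5},{"dx":-0.18,"dy":0.014,"dz":0.015,"ax":0,"ay":0,"az":0,"fingers":-0.5},{"dx":-0.23,"dy":0.018,"dz":0.015,"ax":0,"ay":0,"az":0,"fingers":-0.5},{"dx":-0.24,"dy":0.018,"dz":0.015,"ax":0,"ay":0,"az":0,"fingers":-0.3},{"dx":-0.24,"dy":0.018,"dz":0.015,"ax":0,"ay":0,"az":0,"fingers":0}]'
python3 -m handwheel '[{"dx":0,"dy":0,"dz":0,"ax":0,"ay":0,"az":0,"fingers":0.67},{"dx":0,"dy":0,"dz":0,"ax":0,"ay":0,"az":0,"fingers":0.67},{"dx":0,"dy":0,"dz":0,"ax":0,"ay":0,"az":0,"fingers":0.67},{"dx":0,"dy":0,"dz":0,"ax":0,"ay":0,"az":0,"fingers":0.67},{"dx":0,"dy":0,"dz":0,"ax":0,"ay":0,"az":0,"fingers":0.67},{"dx":0,"dy":0,"dz":0,"ax":0,"ay":0,"az":0,"fingers":0.67},{"dx":0,"dy":0,"dz":0,"ax":0,"ay":0,"az":0,"fingers":0.67},{"dx":0,"dy":0,"dz":0,"ax":0,"ay":0,"az":0,"fingers":0.67},{"dx":0,"dy":0,"dz":0,"ax":0,"ay":0,"az":0,"fingers":0.67},{"dx":0,"dy":0,"dz":0,"ax":0,"ay":0,"az":0,"fingers":0.67}]'
python3 - <<'E'
from h import *
im=imaging.camera("top");cv2.imwrite("pics/t2.png",cv2.resize(im[110:330,220:350,::-1],None,fx=2.7,fy=2.7))
im=imaging.camera("wrist");cv2.imwrite("pics/w3.png",im[:,:,::-1]);np.savez("w3.npz",**imaging.camera_model("wrist"))
E
```

```text
time_s: 7.7
ee_pos: [0.4471, 0.1137, 0.0102]
tcp_rot: [[0.997, -0.075, -0.001], [-0.075, -0.997, -0.0], [-0.001, 0.0, -1.0]]
contact_force: [0.0, 1.3, 0.1]
width: 0.524
grip_force: 0.0
time_s: 8.53
ee_pos: [0.4485, 0.1137, 0.0103]
tcp_rot: [[0.997, -0.075, -0.0], [-0.075, -0.997, 0.0], [-0.0, -0.0, -1.0]]
contact_force: [-0.1, -0.2, -0.2]
width: 0.165
grip_force: 0.0
```

View pics/w3.png

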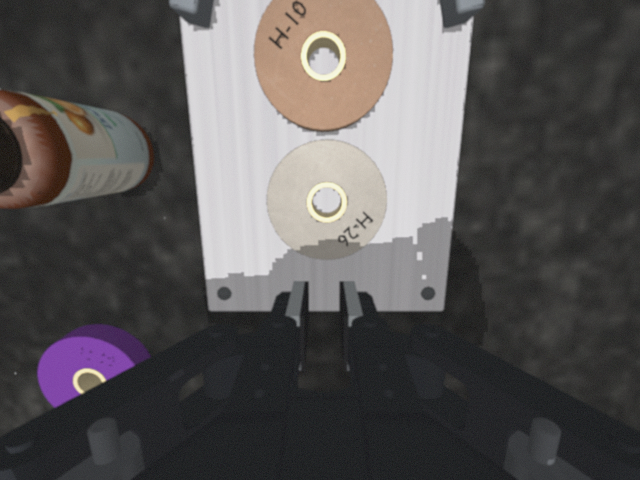

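The wrist view shows the brown (323,57) and tan (327,202) wheels centred on the plate, with the fingers ready behind at (325,300). Now I push slowly.

```bash
python3 -m handwheel '[{"dx":0.02,"dy":-0.0015,"dz":0,"ax":0,"ay":0,"az":0,"fingers":0.67},{"dx":0.04,"dy":-0.003,"dz":0,"ax":0,"ay":0,"az":0,"fingers":0.67},{"dx":0.055,"dy":-0.004,"dz":0,"ax":0,"ay":0,"az":0,"fingers":0.67},{"dx":0.07,"dy":-0.005,"dz":0,"ax":0,"ay":0,"az":0,"fingers":0.67},{"dx":0.085,"dy":-0.0065,"dz":0,"ax":0,"ay":0,"az":0,"fingers":0.67},{"dx":0.1,"dy":-0.0075,"dz":0,"ax":0,"ay":0,"az":0,"fingers":0.67},{"dx":0.115,"dy":-0.0085,"dz":0,"ax":0,"ay":0,"az":0,"fingers":0.67},{"dx":0.13,"dy":-0.01,"dz":0,"ax":0,"ay":0,"az":0,"fingers":0.67},{"dx":0.145,"dy":-0.011,"dz":0,"ax":0,"ay":0,"az":0,"fingers":0.67},{"dx":0.16,"dy":-0.012,"dz":0,"ax":0,"ay":0,"az":0,"fingers":0.67}]'
python3 -m handwheel '[{"dx":0.015,"dy":-0.001,"dz":0,"ax":0,"ay":0,"az":0,"fingers":0.67},{"dx":0.03,"dy":-0.002,"dz":0,"ax":0,"ay":0,"az":0,"fingers":0.67},{"dx":0.045,"dy":-0.0035,"dz":0,"ax":0,"ay":0,"az":0,"fingers":0.67},{"dx":0.06,"dy":-0.0045,"dz":0,"ax":0,"ay":0,"az":0,"fingers":0.67},{"dx":0.075,"dy":-0.0055,"dz":0,"ax":0,"ay":0,"az":0,"fingers":0.67},{"dx":0.09,"dy":-0.007,"dz":0,"ax":0,"ay":0,"az":0,"fingers":0.67},{"dx":0.105,"dy":-0.008,"dz":0,"ax":0,"ay":0,"az":0,"fingers":0.67},{"dx":0.12,"dy":-0.009,"dz":0,"ax":0,"ay":0,"az":0,"fingers":0.67},{"dx":0.135,"dy":-0.01,"dz":0,"ax":0,"ay":0,"az":0,"fingers":0.67},{"dx":0.15,"dy":-0.011,"dz":0,"ax":0,"ay":0,"az":0,"fingers":0.67}]'
python3 - <<'E'
from h import *
im=imaging.camera("wrist");cv2.imwrite("pics/w4.png",im[:,:,::-1])
E
```

```text
time_s: 9.47
ee_pos: [0.4806, 0.1112, 0.0102]
tcp_rot: [[0.997, -0.075, -0.0], [-0.075, -0.997, -0.0], [-0.0, 0.0, -1.0]]
contact_force: [-1.8, 0.1, 0.4]
width: 0.163
grip_force: 0.8
time_s: 10.3
ee_pos: [0.5108, 0.109, 0.0103]
tcp_rot: [[0.997, -0.075, -0.0], [-0.075, -0.997, 0.0], [-0.0, -0.0, -1.0]]
contact_force: [-0.8, -0.1, 1.0]
width: 0.165
grip_force: 0.6
```

View pics/w4.png

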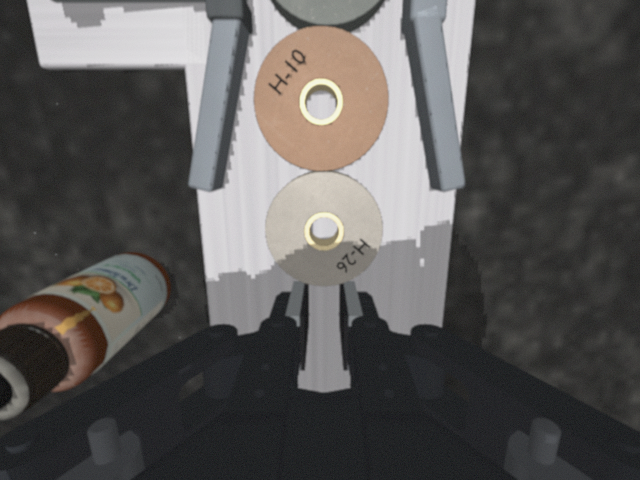

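The row is closed and straight in the funnel: grey wheel at the top, brown at (321,100), tan at (325,230).

```bash
python3 -m handwheel '[{"dx":0.015,"dy":-0.001,"dz":0,"ax":0,"ay":0,"az":0,"fingers":0.67},{"dx":0.03,"dy":-0.002,"dz":0,"ax":0,"ay":0,"az":0,"fingers":0.67},{"dx":0.045,"dy":-0.0035,"dz":0,"ax":0,"ay":0,"az":0,"fingers":0.67},{"dx":0.06,"dy":-0.0045,"dz":0,"ax":0,"ay":0,"az":0,"fingers":0.67},{"dx":0.075,"dy":-0.0055,"dz":0,"ax":0,"ay":0,"az":0,"fingers":0.67},{"dx":0.09,"dy":-0.007,"dz":0,"ax":0,"ay":0,"az":0,"fingers":0.67},{"dx":0.105,"dy":-0.008,"dz":0,"ax":0,"ay":0,"az":0,"fingers":0.67},{"dx":0.12,"dy":-0.009,"dz":0,"ax":0,"ay":0,"az":0,"fingers":0.67},{"dx":0.135,"dy":-0.01,"dz":0,"ax":0,"ay":0,"az":0,"fingers":0.67},{"dx":0.15,"dy":-0.011,"dz":0,"ax":0,"ay":0,"az":0,"fingers":0.67}]'
python3 -m handwheel '[{"dx":0.015,"dy":-0.001,"dz":0,"ax":0,"ay":0,"az":0,"fingers":0.67},{"dx":0.03,"dy":-0.002,"dz":0,"ax":0,"ay":0,"az":0,"fingers":0.67},{"dx":0.045,"dy":-0.0035,"dz":0,"ax":0,"ay":0,"az":0,"fingers":0.67},{"dx":0.06,"dy":-0.0045,"dz":0,"ax":0,"ay":0,"az":0,"fingers":0.67},{"dx":0.075,"dy":-0.0055,"dz":0,"ax":0,"ay":0,"az":0,"fingers":0.67},{"dx":0.09,"dy":-0.007,"dz":0,"ax":0,"ay":0,"az":0,"fingers":0.67},{"dx":0.105,"dy":-0.008,"dz":0,"ax":0,"ay":0,"az":0,"fingers":0.67},{"dx":0.12,"dy":-0.009,"dz":0,"ax":0,"ay":0,"az":0,"fingers":0.67},{"dx":0.135,"dy":-0.01,"dz":0,"ax":0,"ay":0,"az":0,"fingers":0.67},{"dx":0.15,"dy":-0.011,"dz":0,"ax":0,"ay":0,"az":0,"fingers":0.67}]'
python3 - <<'E'
from h import *
im=imaging.camera("wrist");cv2.imwrite("pics/w5.png",im[:,:,::-1])
E
```

```text
time_s: 11.18
ee_pos: [0.5408, 0.1068, 0.0103]
tcp_rot: [[0.997, -0.075, 0.0], [-0.075, -0.997, 0.0], [0.0, -0.0, -1.0]]
contact_force: [-1.6, 0.3, -0.5]
width: 0.165
grip_force: 0.6
time_s: 12.02
ee_pos: [0.5708, 0.1046, 0.0103]
tcp_rot: [[0.997, -0.075, -0.0], [-0.075, -0.997, -0.0], [-0.0, 0.0, -1.0]]
contact_force: [-0.9, 0.6, 0.3]
width: 0.158
grip_force: 0.6
```

View pics/w5.png

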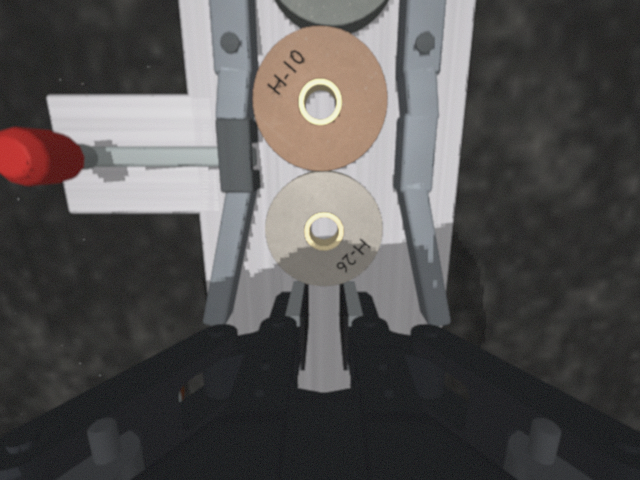

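The row is still straight: brown (320,100), tan (324,230). The knob is at (30,157) and the bolt bar is clear.

```bash
python3 -m handwheel '[{"dx":0.01,"dy":-0.001,"dz":0,"ax":0,"ay":0,"az":0,"fingers":0.67},{"dx":0.02,"dy":-0.0015,"dz":0,"ax":0,"ay":0,"az":0,"fingers":0.67},{"dx":0.03,"dy":-0.002,"dz":0,"ax":0,"ay":0,"az":0,"fingers":0.67},{"dx":0.04,"dy":-0.003,"dz":0,"ax":0,"ay":0,"az":0,"fingers":0.67},{"dx":0.05,"dy":-0.004,"dz":0,"ax":0,"ay":0,"az":0,"fingers":0.67},{"dx":0.06,"dy":-0.0045,"dz":0,"ax":0,"ay":0,"az":0,"fingers":0.67},{"dx":0.07,"dy":-0.005,"dz":0,"ax":0,"ay":0,"az":0,"fingers":0.67},{"dx":0.08,"dy":-0.006,"dz":0,"ax":0,"ay":0,"az":0,"fingers":0.67},{"dx":0.09,"dy":-0.007,"dz":0,"ax":0,"ay":0,"az":0,"fingers":0.67},{"dx":0.1,"dy":-0.0075,"dz":0,"ax":0,"ay":0,"az":0,"fingers":0.67}]'
python3 -m handwheel '[{"dx":0.005,"dy":0,"dz":0,"ax":0,"ay":0,"az":0,"fingers":0.67},{"dx":0.01,"dy":-0.001,"dz":0,"ax":0,"ay":0,"az":0,"fingers":0.67},{"dx":0.015,"dy":-0.001,"dz":0,"ax":0,"ay":0,"az":0,"fingers":0.67},{"dx":0.02,"dy":-0.0015,"dz":0,"ax":0,"ay":0,"az":0,"fingers":0.67},{"dx":0.025,"dy":-0.002,"dz":0,"ax":0,"ay":0,"az":0,"fingers":0.67},{"dx":0.03,"dy":-0.002,"dz":0,"ax":0,"ay":0,"az":0,"fingers":0.67},{"dx":0.035,"dy":-0.0025,"dz":0,"ax":0,"ay":0,"az":0,"fingers":0.67},{"dx":0.04,"dy":-0.003,"dz":0,"ax":0,"ay":0,"az":0,"fingers":0.67},{"dx":0.045,"dy":-0.0035,"dz":0,"ax":0,"ay":0,"az":0,"fingers":0.67},{"dx":0.05,"dy":-0.004,"dz":0,"ax":0,"ay":0,"az":0,"fingers":0.67}]'
```

```text
time_s: 12.9
ee_pos: [0.5907, 0.1031, 0.0103]
tcp_rot: [[0.997, -0.075, 0.0], [-0.075, -0.997, -0.0], [0.0, 0.0, -1.0]]
contact_force: [-0.8, 0.4, -0.1]
width: 0.168
grip_force: 0.6
time_s: 13.73
ee_pos: [0.6006, 0.1023, 0.0103]
tcp_rot: [[0.997, -0.075, 0.0], [-0.075, -0.997, 0.0], [0.0, -0.0, -1.0]]
contact_force: [-1.6, -0.6, -0.4]
width: 0.165
grip_force: 0.9
```

```bash
python3 -m handwheel '[{"dx":0.005,"dy":0,"dz":0,"ax":0,"ay":0,"az":0,"fingers":0.67},{"dx":0.01,"dy":-0.001,"dz":0,"ax":0,"ay":0,"az":0,"fingers":0.67},{"dx":0.015,"dy":-0.001,"dz":0,"ax":0,"ay":0,"az":0,"fingers":0.67},{"dx":0.02,"dy":-0.0015,"dz":0,"ax":0,"ay":0,"az":0,"fingers":0.67},{"dx":0.025,"dy":-0.002,"dz":0,"ax":0,"ay":0,"az":0,"fingers":0.67},{"dx":0.03,"dy":-0.002,"dz":0,"ax":0,"ay":0,"az":0,"fingers":0.67},{"dx":0.035,"dy":-0.0025,"dz":0,"ax":0,"ay":0,"az":0,"fingers":0.67},{"dx":0.04,"dy":-0.003,"dz":0,"ax":0,"ay":0,"az":0,"fingers":0.67},{"dx":0.045,"dy":-0.0035,"dz":0,"ax":0,"ay":0,"az":0,"fingers":0.67},{"dx":0.05,"dy":-0.004,"dz":0,"ax":0,"ay":0,"az":0,"fingers":0.67}]'
```

```text
time_s: 14.57
ee_pos: [0.6092, 0.1015, 0.0101]
tcp_rot: [[0.997, -0.075, -0.003], [-0.075, -0.997, -0.0], [-0.003, 0.0, -1.0]]
contact_force: [-4.3, -0.2, 2.0]
width: 0.165
grip_force: 2.6
```

```bash
python3 -m handwheel '[{"dx":0.004,"dy":0,"dz":0,"ax":0,"ay":0,"az":0,"fingers":0.67},{"dx":0.008,"dy":0,"dz":0,"ax":0,"ay":0,"az":0,"fingers":0.67},{"dx":0.012,"dy":-0.001,"dz":0,"ax":0,"ay":0,"az":0,"fingers":0.67},{"dx":0.016,"dy":-0.001,"dz":0,"ax":0,"ay":0,"az":0,"fingers":0.67},{"dx":0.02,"dy":-0.0015,"dz":0,"ax":0,"ay":0,"az":0,"fingers":0.67},{"dx":0.024,"dy":-0.002,"dz":0,"ax":0,"ay":0,"az":0,"fingers":0.67},{"dx":0.028,"dy":-0.002,"dz":0,"ax":0,"ay":0,"az":0,"fingers":0.67},{"dx":0.032,"dy":-0.0025,"dz":0,"ax":0,"ay":0,"az":0,"fingers":0.67},{"dx":0.036,"dy":-0.003,"dz":0,"ax":0,"ay":0,"az":0,"fingers":0.67},{"dx":0.04,"dy":-0.003,"dz":0,"ax":0,"ay":0,"az":0,"fingers":0.67}]'
```

```text
time_s: 15.4
ee_pos: [0.6172, 0.1009, 0.0101]
tcp_rot: [[0.997, -0.075, -0.003], [-0.075, -0.997, -0.0], [-0.003, 0.0, -1.0]]
contact_force: [-5.0, -0.0, 3.9]
width: 0.162
grip_force: 2.6
```

```bash
python3 -m handwheel '[{"dx":0.003,"dy":0,"dz":0,"ax":0,"ay":0,"az":0,"fingers":0.67},{"dx":0.006,"dy":0,"dz":0,"ax":0,"ay":0,"az":0,"fingers":0.67},{"dx":0.009,"dy":0,"dz":0,"ax":0,"ay":0,"az":0,"fingers":0.67},{"dx":0.012,"dy":-0.001,"dz":0,"ax":0,"ay":0,"az":0,"fingers":0.67},{"dx":0.015,"dy":-0.001,"dz":0,"ax":0,"ay":0,"az":0,"fingers":0.67},{"dx":0.018,"dy":-0.001,"dz":0,"ax":0,"ay":0,"az":0,"fingers":0.67},{"dx":0.021,"dy":-0.0015,"dz":0,"ax":0,"ay":0,"az":0,"fingers":0.67},{"dx":0.024,"dy":-0.002,"dz":0,"ax":0,"ay":0,"az":0,"fingers":0.67},{"dx":0.027,"dy":-0.002,"dz":0,"ax":0,"ay":0,"az":0,"fingers":0.67},{"dx":0.03,"dy":-0.002,"dz":0,"ax":0,"ay":0,"az":0,"fingers":0.67}]'
```

```text
time_s: 16.23
ee_pos: [0.6232, 0.1005, 0.0101]
tcp_rot: [[0.997, -0.075, -0.003], [-0.075, -0.997, -0.0], [-0.003, 0.0, -1.0]]
contact_force: [-6.0, -0.1, 3.1]
width: 0.162
grip_force: 2.6
```

```bash
python3 -m handwheel '[{"dx":0.0015,"dy":0,"dz":0,"ax":0,"ay":0,"az":0,"fingers":0.67},{"dx":0.003,"dy":0,"dz":0,"ax":0,"ay":0,"az":0,"fingers":0.67},{"dx":0.0045,"dy":0,"dz":0,"ax":0,"ay":0,"az":0,"fingers":0.67},{"dx":0.006,"dy":0,"dz":0,"ax":0,"ay":0,"az":0,"fingers":0.67},{"dx":0.0075,"dy":0,"dz":0,"ax":0,"ay":0,"az":0,"fingers":0.67},{"dx":0.009,"dy":0,"dz":0,"ax":0,"ay":0,"az":0,"fingers":0.67},{"dx":0.0105,"dy":-0.001,"dz":0,"ax":0,"ay":0,"az":0,"fingers":0.67},{"dx":0.012,"dy":-0.001,"dz":0,"ax":0,"ay":0,"az":0,"fingers":0.67},{"dx":0.0135,"dy":-0.001,"dz":0,"ax":0,"ay":0,"az":0,"fingers":0.67},{"dx":0.015,"dy":-0.001,"dz":0,"ax":0,"ay":0,"az":0,"fingers":0.67}]'
```

```text
time_s: 17.07
ee_pos: [0.6262, 0.1003, 0.0101]
tcp_rot: [[0.997, -0.075, -0.003], [-0.075, -0.997, -0.0], [-0.003, 0.0, -1.0]]
contact_force: [-6.3, -0.3, 2.3]
width: 0.168
grip_force: 2.6
```

```bash
python3 -m handwheel '[{"dx":0.001,"dy":0,"dz":0,"ax":0,"ay":0,"az":0,"fingers":0.67},{"dx":0.002,"dy":0,"dz":0,"ax":0,"ay":0,"az":0,"fingers":0.67},{"dx":0.003,"dy":0,"dz":0,"ax":0,"ay":0,"az":0,"fingers":0.67},{"dx":0.004,"dy":0,"dz":0,"ax":0,"ay":0,"az":0,"fingers":0.67},{"dx":0.005,"dy":0,"dz":0,"ax":0,"ay":0,"az":0,"fingers":0.67},{"dx":0.006,"dy":0,"dz":0,"ax":0,"ay":0,"az":0,"fingers":0.67},{"dx":0.007,"dy":0,"dz":0,"ax":0,"ay":0,"az":0,"fingers":0.67},{"dx":0.008,"dy":0,"dz":0,"ax":0,"ay":0,"az":0,"fingers":0.67},{"dx":0.009,"dy":-0.001,"dz":0,"ax":0,"ay":0,"az":0,"fingers":0.67},{"dx":0.01,"dy":-0.001,"dz":0,"ax":0,"ay":0,"az":0,"fingers":0.67}]'
```

```text
time_s: 17.9
ee_pos: [0.6282, 0.1002, 0.0101]
tcp_rot: [[0.997, -0.075, -0.003], [-0.075, -0.997, -0.0], [-0.003, 0.0, -1.0]]
contact_force: [-5.0, -1.0, 3.4]
width: 0.161
grip_force: 2.6
```

```bash
python3 -m handwheel '[{"dx":0.001,"dy":0,"dz":0,"ax":0,"ay":0,"az":0,"fingers":0.67},{"dx":0.002,"dy":0,"dz":0,"ax":0,"ay":0,"az":0,"fingers":0.67},{"dx":0.003,"dy":0,"dz":0,"ax":0,"ay":0,"az":0,"fingers":0.67},{"dx":0.004,"dy":0,"dz":0,"ax":0,"ay":0,"az":0,"fingers":0.67},{"dx":0.005,"dy":0,"dz":0,"ax":0,"ay":0,"az":0,"fingers":0.67},{"dx":0.006,"dy":0,"dz":0,"ax":0,"ay":0,"az":0,"fingers":0.67},{"dx":0.007,"dy":0,"dz":0,"ax":0,"ay":0,"az":0,"fingers":0.67},{"dx":0.0075,"dy":0,"dz":0,"ax":0,"ay":0,"az":0,"fingers":0.67},{"dx":0.0075,"dy":-0.001,"dz":0,"ax":0,"ay":0,"az":0,"fingers":0.67},{"dx":0.0075,"dy":-0.001,"dz":0,"ax":0,"ay":0,"az":0,"fingers":0.67}]'
```

```text
time_s: 18.73
ee_pos: [0.6298, 0.1, 0.0101]
tcp_rot: [[0.997, -0.075, -0.003], [-0.075, -0.997, -0.0], [-0.003, 0.0, -1.0]]
contact_force: [-5.3, 0.7, 2.2]
width: 0.164
grip_force: 2.5
```

```bash
python3 -m handwheel '[{"dx":0.001,"dy":0,"dz":0,"ax":0,"ay":0,"az":0,"fingers":0.67},{"dx":0.002,"dy":0,"dz":0,"ax":0,"ay":0,"az":0,"fingers":0.67},{"dx":0.003,"dy":0,"dz":0,"ax":0,"ay":0,"az":0,"fingers":0.67},{"dx":0.004,"dy":0,"dz":0,"ax":0,"ay":0,"az":0,"fingers":0.67},{"dx":0.005,"dy":0,"dz":0,"ax":0,"ay":0,"az":0,"fingers":0.67},{"dx":0.006,"dy":0,"dz":0,"ax":0,"ay":0,"az":0,"fingers":0.67},{"dx":0.007,"dy":0,"dz":0,"ax":0,"ay":0,"az":0,"fingers":0.67},{"dx":0.0075,"dy":0,"dz":0,"ax":0,"ay":0,"az":0,"fingers":0.67},{"dx":0.0075,"dy":-0.001,"dz":0,"ax":0,"ay":0,"az":0,"fingers":0.67},{"dx":0.0075,"dy":-0.001,"dz":0,"ax":0,"ay":0,"az":0,"fingers":0.67}]'
```

```text
time_s: 19.57
ee_pos: [0.6313, 0.0998, 0.0101]
tcp_rot: [[0.997, -0.075, -0.003], [-0.075, -0.997, 0.0], [-0.003, 0.0, -1.0]]
contact_force: [-5.3, -0.1, 3.3]
width: 0.166
grip_force: 2.5
```

```bash
python3 -c "
from h import *
im=imaging.camera('wrist');cv2.imwrite('pics/w6.png',im[:,:,::-1])"
```

```text
(no output)
```

View pics/w6.png

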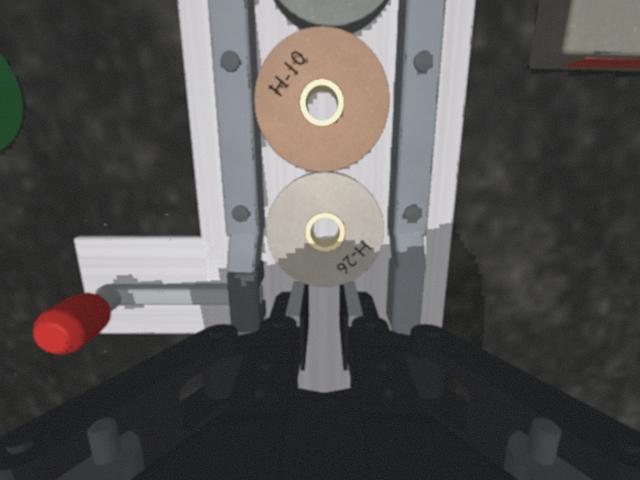

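The row is still closed. The tan wheel's rear edge at v≈285 is level with the bolt bar's far edge, so a few millimetres remain.

```bash
python3 -m handwheel '[{"dx":0.001,"dy":0,"dz":0,"ax":0,"ay":0,"az":0,"fingers":0.67},{"dx":0.002,"dy":0,"dz":0,"ax":0,"ay":0,"az":0,"fingers":0.67},{"dx":0.003,"dy":0,"dz":0,"ax":0,"ay":0,"az":0,"fingers":0.67},{"dx":0.004,"dy":0,"dz":0,"ax":0,"ay":0,"az":0,"fingers":0.67},{"dx":0.005,"dy":0,"dz":0,"ax":0,"ay":0,"az":0,"fingers":0.67},{"dx":0.006,"dy":0,"dz":0,"ax":0,"ay":0,"az":0,"fingers":0.67},{"dx":0.007,"dy":0,"dz":0,"ax":0,"ay":0,"az":0,"fingers":0.67},{"dx":0.0075,"dy":0,"dz":0,"ax":0,"ay":0,"az":0,"fingers":0.67},{"dx":0.0075,"dy":-0.001,"dz":0,"ax":0,"ay":0,"az":0,"fingers":0.67},{"dx":0.0075,"dy":-0.001,"dz":0,"ax":0,"ay":0,"az":0,"fingers":0.67}]'
```

```text
time_s: 20.45
ee_pos: [0.633, 0.0996, 0.0101]
tcp_rot: [[0.997, -0.075, -0.002], [-0.075, -0.997, -0.0], [-0.002, 0.0, -1.0]]
contact_force: [-4.8, -0.2, 3.1]
width: 0.167
grip_force: 2.4
```

```bash
python3 -m handwheel '[{"dx":0.001,"dy":0,"dz":0,"ax":0,"ay":0,"az":0,"fingers":0.67},{"dx":0.002,"dy":0,"dz":0,"ax":0,"ay":0,"az":0,"fingers":0.67},{"dx":0.003,"dy":0,"dz":0,"ax":0,"ay":0,"az":0,"fingers":0.67},{"dx":0.004,"dy":0,"dz":0,"ax":0,"ay":0,"az":0,"fingers":0.67},{"dx":0.005,"dy":0,"dz":0,"ax":0,"ay":0,"az":0,"fingers":0.67},{"dx":0.006,"dy":0,"dz":0,"ax":0,"ay":0,"az":0,"fingers":0.67},{"dx":0.007,"dy":0,"dz":0,"ax":0,"ay":0,"az":0,"fingers":0.67},{"dx":0.0075,"dy":0,"dz":0,"ax":0,"ay":0,"az":0,"fingers":0.67},{"dx":0.0075,"dy":0,"dz":0,"ax":0,"ay":0,"az":0,"fingers":0.67},{"dx":0.0075,"dy":0,"dz":0,"ax":0,"ay":0,"az":0,"fingers":0.67}]'
```

```text
time_s: 21.28
ee_pos: [0.6333, 0.0995, 0.01]
tcp_rot: [[0.997, -0.075, -0.005], [-0.075, -0.997, -0.0], [-0.005, 0.001, -1.0]]
contact_force: [-8.4, 0.4, 5.5]
width: 0.168
grip_force: 4.2
```

Now it's against the stop: the TCP gained only 0.3 mm and the force rose to about 10 N. I'll press a touch more and hold.

```bash
python3 -m handwheel '[{"dx":0.001,"dy":0,"dz":0,"ax":0,"ay":0,"az":0,"fingers":0.67},{"dx":0.002,"dy":0,"dz":0,"ax":0,"ay":0,"az":0,"fingers":0.67},{"dx":0.002,"dy":0,"dz":0,"ax":0,"ay":0,"az":0,"fingers":0.67},{"dx":0.002,"dy":0,"dz":0,"ax":0,"ay":0,"az":0,"fingers":0.67},{"dx":0.002,"dy":0,"dz":0,"ax":0,"ay":0,"az":0,"fingers":0.67},{"dx":0.002,"dy":0,"dz":0,"ax":0,"ay":0,"az":0,"fingers":0.67},{"dx":0.002,"dy":0,"dz":0,"ax":0,"ay":0,"az":0,"fingers":0.67},{"dx":0.002,"dy":0,"dz":0,"ax":0,"ay":0,"az":0,"fingers":0.67},{"dx":0.002,"dy":0,"dz":0,"ax":0,"ay":0,"az":0,"fingers":0.67},{"dx":0.002,"dy":0,"dz":0,"ax":0,"ay":0,"az":0,"fingers":0.67}]'
```

```text
time_s: 22.12
ee_pos: [0.6334, 0.0995, 0.01]
tcp_rot: [[0.997, -0.075, -0.005], [-0.075, -0.997, -0.0], [-0.005, 0.001, -1.0]]
contact_force: [-9.6, 0.7, 6.8]
width: 0.167
grip_force: 4.6
```

Run:
```python
from h import *
im=imaging.camera("top")[:,:,::-1].copy();cv2.imwrite("pics/t3.png",im); m=imaging.camera_model("top")
g=dict(np.load("mag.npz")); hsv=cv2.cvtColor(im,cv2.COLOR_BGR2HSV); H,S,V=[hsv[...,i].astype(int) for i in range(3)]
c=blob((S>120)&(H>100)&(H<130),(275,120,325,180))[0]; M=cv2.moments(c); p=onz(m,(M["m10"]/M["m00"],M["m01"]/M["m00"]),.02)[:2]-g["O"]
print("follower",p@g["a"],p@g["n"],"start .1306-ish ->")
c=blob((S>150)&((H<8)|(H>172)),(225,200,262,228))
if c: M=cv2.moments(c[0]); p=onz(m,(M["m10"]/M["m00"],M["m01"]/M["m00"]),.05)[:2]; q=p-g["O"]; print("knob",p,q@g["a"],q@g["n"])
```

```text
follower 0.16305890827526467 0.0010815976622533497 start .1306-ish ->
```

The follower moved by about 32 mm, to where its home position should be, and the press is 9.6 N along the lane. I'll back off, rise, and go to the left of the knob with the fingers shut.

```bash
python3 -m handwheel '[{"dx":-0.015,"dy":0.001,"dz":0,"ax":0,"ay":0,"az":0,"fingers":0.67},{"dx":-0.04,"dy":0.003,"dz":0,"ax":0,"ay":0,"az":0,"fingers":0.67},{"dx":-0.08,"dy":0.006,"dz":0,"ax":0,"ay":0,"az":0,"fingers":0.67},{"dx":-0.125,"dy":0.0095,"dz":0.0,"ax":0,"ay":0,"az":0,"fingers":0.67},{"dx":-0.125,"dy":0.0095,"dz":0.05,"ax":0,"ay":0,"az":0,"fingers":0.67},{"dx":-0.125,"dy":0.0095,"dz":0.15,"ax":0,"ay":0,"az":0,"fingers":1},{"dx":-0.125,"dy":0.0095,"dz":0.25,"ax":0,"ay":0,"az":0,"fingers":1},{"dx":-0.125,"dy":0.0095,"dz":0.35,"ax":0,"ay":0,"az":0,"fingers":1},{"dx":-0.125,"dy":0.0095,"dz":0.45,"ax":0,"ay":0,"az":0,"fingers":1},{"dx":-0.125,"dy":0.0095,"dz":0.5,"ax":0,"ay":0,"az":0,"fingers":1}]'
python3 -m handwheel '[{"dx":0.03,"dy":0.07,"dz":0,"ax":0,"ay":0,"az":0,"fingers":1},{"dx":0.06,"dy":0.15,"dz":0,"ax":0,"ay":0,"az":0,"fingers":1},{"dx":0.09,"dy":0.23,"dz":0,"ax":0,"ay":0,"az":0,"fingers":1},{"dx":0.12,"dy":0.31,"dz":0,"ax":0,"ay":0,"az":0,"fingers":1},{"dx":0.16,"dy":0.39,"dz":0,"ax":0,"ay":0,"az":0,"fingers":1},{"dx":0.16,"dy":0.47,"dz":0,"ax":0,"ay":0,"az":0,"fingers":1},{"dx":0.16,"dy":0.55,"dz":0,"ax":0,"ay":0,"az":0,"fingers":1},{"dx":0.16,"dy":0.62,"dz":0,"ax":0,"ay":0,"az":0,"fingers":1},{"dx":0.16,"dy":0.62,"dz":0,"ax":0,"ay":0,"az":0,"fingers":1},{"dx":0.16,"dy":0.62,"dz":0,"ax":0,"ay":0,"az":0,"fingers":1}]'
python3 -c "
from h import *
im=imaging.camera('wrist');cv2.imwrite('pics/w7.png',im[:,:,::-1])"
```

```text
time_s: 23.0
ee_pos: [0.6129, 0.1017, 0.1143]
tcp_rot: [[0.997, -0.075, 0.006], [-0.075, -0.997, 0.001], [0.006, -0.001, -1.0]]
contact_force: [1.1, 0.0, 1.1]
width: -0.001
grip_force: 0.0
time_s: 23.83
ee_pos: [0.6423, 0.2267, 0.1098]
tcp_rot: [[0.997, -0.073, -0.001], [-0.073, -0.997, -0.001], [-0.001, 0.001, -1.0]]
contact_force: [0.3, -0.2, -0.0]
width: 0.004
grip_force: 0.0
```

View pics/w7.png

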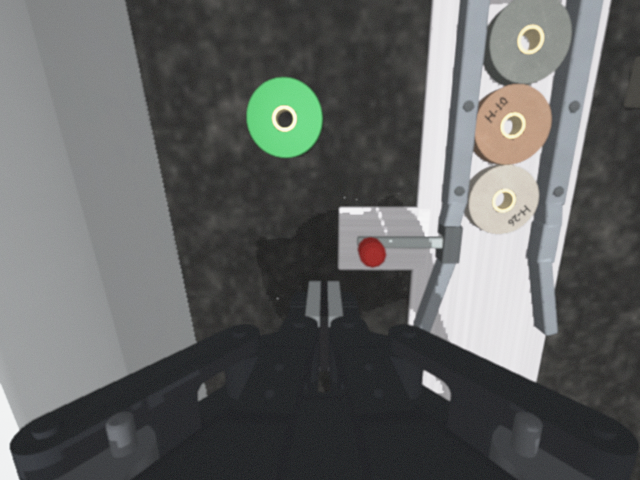

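The row has stayed closed in the channel (tan wheel at (503,199)). The knob at (372,250) is right of the shut fingers. Before descending I check the clearance to the machine on the left.

Run:
```python
from h import *
m=imaging.camera_model("wrist")
for uv in((190,330),(160,180),(127,0)): print(onz(m,uv,0))
for z in(.05,.04): print("knob top",onz(m,(372,252),z))
mt=imaging.camera_model("top")
for z in(0,.1,.2): print(onz(mt,(184,180),z))
```

```text
[0.57184206 0.34492779 0.        ]
[0.69837212 0.34496934 0.        ]
[0.8163073  0.34315597 0.        ]
knob top [0.64505333 0.19386995 0.05      ]
knob top [0.64198966 0.19256295 0.04      ]
[0.72729783 0.33816663 0.        ]
[0.70317046 0.30941519 0.1       ]
[0.67904308 0.28066375 0.2       ]
```

Run:
```python
from h import *
m=imaging.camera_model("scene")
for uv in((222,178),(370,118)): print("base",onz(m,uv,0))
for uv in((208,128),(382,65)):
  for z in(.06,.1,.14): print("top",z,onz(m,uv,z))
```

```text
base [0.55406848 0.36446233 0.        ]
base [1.00376667 0.37192105 0.        ]
top 0.06 [0.58497423 0.48285869 0.06      ]
top 0.1 [0.56474924 0.42287765 0.1       ]
top 0.14 [0.54452425 0.36289661 0.14      ]
top 0.06 [1.14884059 0.50332477 0.06      ]
top 0.1 [1.09179231 0.4420072  0.1       ]
top 0.14 [1.03474402 0.38068962 0.14      ]
```

The machine's wall is at y of about 0.35 and the gripper reaches 0.284, so it's clear. Next I descend and push the knob.

```bash
python3 -m handwheel '[{"dx":0,"dy":0,"dz":-0.06,"ax":0,"ay":0,"az":0,"fingers":1},{"dx":0,"dy":0,"dz":-0.12,"ax":0,"ay":0,"az":0,"fingers":1},{"dx":0,"dy":0,"dz":-0.18,"ax":0,"ay":0,"az":0,"fingers":1},{"dx":0,"dy":0,"dz":-0.24,"ax":0,"ay":0,"az":0,"fingers":1},{"dx":0,"dy":0,"dz":-0.28,"ax":0,"ay":0,"az":0,"fingers":1},{"dx":0,"dy":0,"dz":-0.32,"ax":0,"ay":0,"az":0,"fingers":1},{"dx":0,"dy":0,"dz":-0.35,"ax":0,"ay":0,"az":0,"fingers":1},{"dx":0,"dy":0,"dz":-0.38,"ax":0,"ay":0,"az":0,"fingers":1},{"dx":0,"dy":0,"dz":-0.38,"ax":0,"ay":0,"az":0,"fingers":1},{"dx":0,"dy":0,"dz":-0.38,"ax":0,"ay":0,"az":0,"fingers":1}]'
python3 -m handwheel '[{"dx":-0.001,"dy":-0.02,"dz":0,"ax":0,"ay":0,"az":0,"fingers":1},{"dx":-0.003,"dy":-0.04,"dz":0,"ax":0,"ay":0,"az":0,"fingers":1},{"dx":-0.005,"dy":-0.06,"dz":0,"ax":0,"ay":0,"az":0,"fingers":1},{"dx":-0.006,"dy":-0.08,"dz":0,"ax":0,"ay":0,"az":0,"fingers":1},{"dx":-0.008,"dy":-0.1,"dz":0,"ax":0,"ay":0,"az":0,"fingers":1},{"dx":-0.009,"dy":-0.12,"dz":0,"ax":0,"ay":0,"az":0,"fingers":1},{"dx":-0.01,"dy":-0.14,"dz":0,"ax":0,"ay":0,"az":0,"fingers":1},{"dx":-0.012,"dy":-0.16,"dz":0,"ax":0,"ay":0,"az":0,"fingers":1},{"dx":-0.014,"dy":-0.18,"dz":0,"ax":0,"ay":0,"az":0,"fingers":1},{"dx":-0.015,"dy":-0.2,"dz":0,"ax":0,"ay":0,"az":0,"fingers":1}]'
```

```text
time_s: 24.72
ee_pos: [0.6428, 0.2254, 0.034]
tcp_rot: [[0.997, -0.075, -0.0], [-0.075, -0.997, -0.0], [-0.0, 0.0, -1.0]]
contact_force: [-0.1, -0.7, -0.3]
width: 0.0
grip_force: 0.0
time_s: 25.55
ee_pos: [0.6403, 0.1851, 0.0347]
tcp_rot: [[0.997, -0.075, 0.001], [-0.075, -0.997, 0.0], [0.001, -0.0, -1.0]]
contact_force: [1.3, 1.6, 2.6]
width: 0.005
grip_force: 1.2
```

```bash
python3 -m handwheel '[{"dx":0,"dy":-0.004,"dz":0,"ax":0,"ay":0,"az":0,"fingers":1},{"dx":0,"dy":-0.008,"dz":0,"ax":0,"ay":0,"az":0,"fingers":1},{"dx":-0.001,"dy":-0.012,"dz":0,"ax":0,"ay":0,"az":0,"fingers":1},{"dx":-0.001,"dy":-0.016,"dz":0,"ax":0,"ay":0,"az":0,"fingers":1},{"dx":-0.002,"dy":-0.02,"dz":0,"ax":0,"ay":0,"az":0,"fingers":1},{"dx":-0.002,"dy":-0.024,"dz":0,"ax":0,"ay":0,"az":0,"fingers":1},{"dx":-0.002,"dy":-0.028,"dz":0,"ax":0,"ay":0,"az":0,"fingers":1},{"dx":-0.003,"dy":-0.032,"dz":0,"ax":0,"ay":0,"az":0,"fingers":1},{"dx":-0.003,"dy":-0.036,"dz":0,"ax":0,"ay":0,"az":0,"fingers":1},{"dx":-0.003,"dy":-0.04,"dz":0,"ax":0,"ay":0,"az":0,"fingers":1}]'
```

```text
time_s: 26.38
ee_pos: [0.6392, 0.1774, 0.0342]
tcp_rot: [[0.997, -0.075, -0.0], [-0.075, -0.997, -0.0], [-0.0, 0.0, -1.0]]
contact_force: [0.9, 1.4, 1.8]
width: 0.002
grip_force: 1.0
```

```bash
python3 -m handwheel '[{"dx":0,"dy":-0.002,"dz":0,"ax":0,"ay":0,"az":0,"fingers":1},{"dx":0,"dy":-0.004,"dz":0,"ax":0,"ay":0,"az":0,"fingers":1},{"dx":0,"dy":-0.006,"dz":0,"ax":0,"ay":0,"az":0,"fingers":1},{"dx":0,"dy":-0.008,"dz":0,"ax":0,"ay":0,"az":0,"fingers":1},{"dx":-0.001,"dy":-0.01,"dz":0,"ax":0,"ay":0,"az":0,"fingers":1},{"dx":-0.001,"dy":-0.012,"dz":0,"ax":0,"ay":0,"az":0,"fingers":1},{"dx":-0.001,"dy":-0.014,"dz":0,"ax":0,"ay":0,"az":0,"fingers":1},{"dx":-0.001,"dy":-0.016,"dz":0,"ax":0,"ay":0,"az":0,"fingers":1},{"dx":-0.001,"dy":-0.018,"dz":0,"ax":0,"ay":0,"az":0,"fingers":1},{"dx":-0.001,"dy":-0.02,"dz":0,"ax":0,"ay":0,"az":0,"fingers":1}]'
```

```text
time_s: 27.22
ee_pos: [0.639, 0.1734, 0.0342]
tcp_rot: [[0.997, -0.075, -0.0], [-0.075, -0.997, 0.0], [-0.0, 0.0, -1.0]]
contact_force: [0.4, 1.9, 0.8]
width: 0.002
grip_force: 1.3
```

```bash
python3 -m handwheel '[{"dx":0,"dy":-0.003,"dz":0,"ax":0,"ay":0,"az":0,"fingers":1},{"dx":0,"dy":-0.006,"dz":0,"ax":0,"ay":0,"az":0,"fingers":1},{"dx":0,"dy":-0.009,"dz":0,"ax":0,"ay":0,"az":0,"fingers":1},{"dx":0,"dy":-0.012,"dz":0,"ax":0,"ay":0,"az":0,"fingers":1},{"dx":-0.001,"dy":-0.015,"dz":0,"ax":0,"ay":0,"az":0,"fingers":1},{"dx":-0.001,"dy":-0.018,"dz":0,"ax":0,"ay":0,"az":0,"fingers":1},{"dx":-0.001,"dy":-0.02,"dz":0,"ax":0,"ay":0,"az":0,"fingers":1},{"dx":-0.001,"dy":-0.022,"dz":0,"ax":0,"ay":0,"az":0,"fingers":1},{"dx":-0.001,"dy":-0.023,"dz":0,"ax":0,"ay":0,"az":0,"fingers":1},{"dx":-0.001,"dy":-0.025,"dz":0,"ax":0,"ay":0,"az":0,"fingers":1}]'
```

```text
time_s: 28.05
ee_pos: [0.639, 0.1726, 0.0345]
tcp_rot: [[0.997, -0.076, 0.001], [-0.076, -0.997, 0.006], [0.001, -0.006, -1.0]]
contact_force: [0.1, 16.5, 0.1]
width: 0.002
grip_force: 7.2
```

```bash
python3 -c "
from h import *
im=imaging.camera('wrist');cv2.imwrite('pics/w8.png',im[:,:,::-1])"
```

```text
(no output)
```

View pics/w8.png

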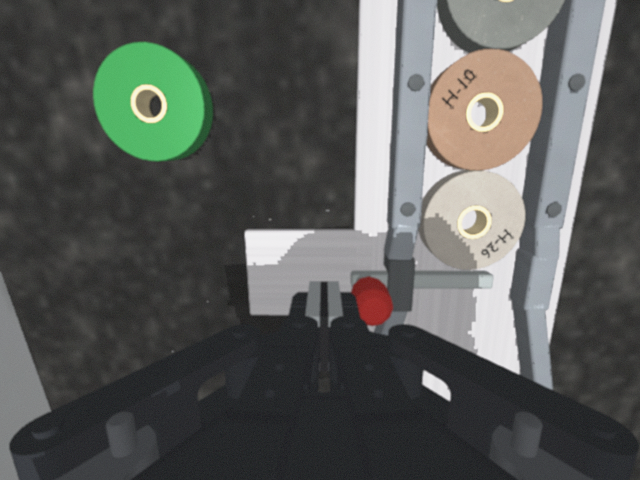

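The bolt bar now runs across behind the tan wheel to (492,280), with the knob at (372,300) next to its guide. The 16 N rise is the stop. I retreat, rise and verify.

```bash
python3 -m handwheel '[{"dx":0.001,"dy":0.02,"dz":0,"ax":0,"ay":0,"az":0,"fingers":1},{"dx":0.004,"dy":0.06,"dz":0,"ax":0,"ay":0,"az":0,"fingers":1},{"dx":0.008,"dy":0.11,"dz":0,"ax":0,"ay":0,"az":0,"fingers":1},{"dx":0.008,"dy":0.15,"dz":0.05,"ax":0,"ay":0,"az":0,"fingers":1},{"dx":0.008,"dy":0.15,"dz":0.15,"ax":0,"ay":0,"az":0,"fingers":1},{"dx":0.008,"dy":0.15,"dz":0.25,"ax":0,"ay":0,"az":0,"fingers":1},{"dx":0.008,"dy":0.15,"dz":0.35,"ax":0,"ay":0,"az":0,"fingers":1},{"dx":0.008,"dy":0.15,"dz":0.45,"ax":0,"ay":0,"az":0,"fingers":1},{"dx":0.008,"dy":0.15,"dz":0.55,"ax":0,"ay":0,"az":0,"fingers":1},{"dx":0.008,"dy":0.15,"dz":0.6,"ax":0,"ay":0,"az":0,"fingers":1}]'
python3 -m handwheel '[{"dx":-0.05,"dy":0,"dz":0.05,"ax":0,"ay":0,"az":0,"fingers":1},{"dx":-0.1,"dy":0,"dz":0.1,"ax":0,"ay":0,"az":0,"fingers":1},{"dx":-0.2,"dy":0,"dz":0.2,"ax":0,"ay":0,"az":0,"fingers":1},{"dx":-0.3,"dy":0,"dz":0.3,"ax":0,"ay":0,"az":0,"fingers":1},{"dx":-0.4,"dy":0,"dz":0.4,"ax":0,"ay":0,"az":0,"fingers":1},{"dx":-0.45,"dy":0,"dz":0.45,"ax":0,"ay":0,"az":0,"fingers":1},{"dx":-0.5,"dy":0,"dz":0.5,"ax":0,"ay":0,"az":0,"fingers":1},{"dx":-0.5,"dy":0,"dz":0.5,"ax":0,"ay":0,"az":0,"fingers":1},{"dx":-0.5,"dy":0,"dz":0.5,"ax":0,"ay":0,"az":0,"fingers":1},{"dx":-0.5,"dy":0,"dz":0.5,"ax":0,"ay":0,"az":0,"fingers":1}]'
python3 - <<'E'
from h import *
m=imaging.camera_model("wrist");im=imaging.camera("wrist")[:,:,::-1].copy();cv2.imwrite("pics/w9.png",im)
g=dict(np.load("mag.npz")); hsv=cv2.cvtColor(im,cv2.COLOR_BGR2HSV); H,S,V=[hsv[...,i].astype(int) for i in range(3)]
c=blob((S>150)&((H<8)|(H>172)),(0,0,640,300))[0]; M=cv2.moments(c); uv=(M["m10"]/M["m00"],M["m01"]/M["m00"]); q=onz(m,uv,.045)[:2]-g["O"]
print("knob",uv,q@g["a"],q@g["n"])
E
```

```text
time_s: 28.93
ee_pos: [0.642, 0.1991, 0.1582]
tcp_rot: [[0.997, -0.075, 0.004], [-0.075, -0.997, 0.001], [0.004, -0.001, -1.0]]
contact_force: [0.4, -0.1, 0.2]
width: -0.002
grip_force: 0.0
time_s: 29.77
ee_pos: [0.5406, 0.1983, 0.2531]
tcp_rot: [[0.997, -0.075, -0.001], [-0.075, -0.997, -0.001], [-0.001, 0.001, -1.0]]
contact_force: [-0.5, -0.2, 0.7]
width: 0.002
grip_force: 0.0
knob (362.72020725388603, 117.47927461139896) -0.0027767017332517804 0.05128434245865472
```

View pics/w9.png

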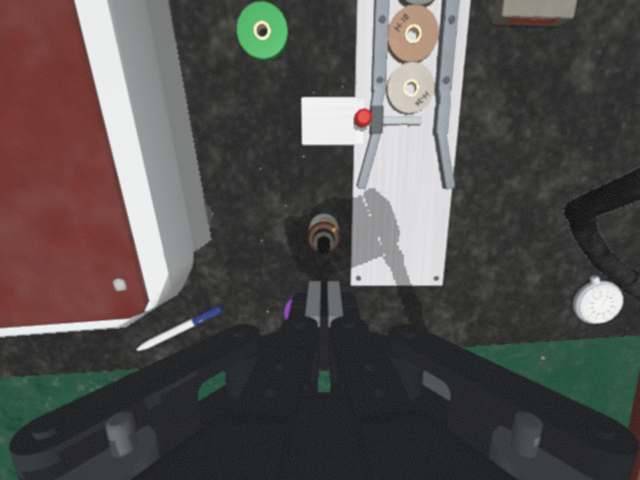

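The knob is at y of about 51 mm, against 53 when shut. The row is closed behind the bolt (tan wheel at (411,88), bar at (400,120)), the bystanders are in place and the arm is clear.

```bash
python3 -c "
from workcell import finish_job
print(finish_job())"
```

```text
the job is handed in; nothing more can be done
None
```

I handed the job in at about 30 s: the closed row was pressed home at about 10 N lengthwise (12 N total), the bolt was pushed to its stop behind the last wheel, and the bystanders in view were in place, but no verdict was returned.

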